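Flip the empty parts box's marker to reorder

ROBOT

A 6-joint arm with a two-finger parallel gripper is mounted at the origin on the work surface. World frame = base frame: x ahead of the robot, y to its left, z up, the work surface at z = 0. Lengths are in m, angles in rad, forces in N, time in s.
With the tool pointing down it reaches from about 0.3 to 0.875 m from the base axis. Payload 6.4 kg.
Tool frame: the origin (TCP) lies between the finger pads; the fingertips stand ctrl.tip_extent ahead of it and the grasp point (between the pads) is the TCP (ctrl.tip_extent is the distance from the TCP to the fingertips, in m); z points along the fingers, y is the line along which they close (so a half turn about z gives the same grasp; the last joint's range is limited). The gripper opens to 85 mm and grips with 20 to 120 N. Pads are 22 mm wide; open, the fingers measure 114 mm over their backs; the gripper's body (76 mm by 85 mm) begins 54 mm behind the grasp point. The pads swing forward as they close: fully open they stand 13 mm farther back than shut.
Start: joints at [0.966, 0.181, 1.607, -0, 1.354, -0.206], TCP at [0.223, 0.53, 0.25] pointing down, gripper open.
Joint ranges: [-2.99, 2.99], [-0.89, 2.07], [0.3, 2.58], [-1.14, 4.28], [0, 2.63], [-3.12, 3.12]. Speed limits (rad/s): [2.57, 2.57, 3.01, 3.14, 3.14, 3.14].

INTERFACE

Orientations are given as a unit quaternion [w, x, y, z].
In Python, from bench import ctrl gives the robot as it stands.
- The arm moves only by the tool send_rows, never from a script. Its arguments are lists of equal length, an entry for each row: "dr": the turn, a rotation vector about the tool's x, y, z in units of 6 degrees (1.0 is 6 degrees), a list of three; "xyz": the shift along the tool's x, y, z in cm, a list of three; "jaw": the opening in per cent of the stroke, from 0 (shut) to 100 (fully open). In form: {"dr": [[wx, wy, wz], ...], "xyz": [[dx, dy, dz], ...], "jaw": [jaw, ...]}. A call has exactly 8 rows; each row is the pose to reach, as a shift and turn from the pose commanded when the call began, along the tool's axes at that moment; what a row does not reach only later rows make up. A row lasts 1/8 s, in which the tool goes at most 62.5 mm and 10.7 degrees, less where a joint would pass 70% of its speed; a pose out of reach is approached as far as the arm can. A call with a gripper value outside its range is refused whole. The fingers move at their own pace and stop on an object; the grip force is fixed at half the most. Time passes only in rows, so rows that repeat a pose let the fingers close, or fill a call up. It gives the time, the measured TCP pose, the force, the opening and the grip force at its end, in the units of the state.
- ctrl.get_obs(): the state, without advancing time (a new reading comes with each control period).
- ctrl.camera(name): name is "scene" or "side" or "wrist"; returns the picture (400x640x3 uint8, red, green, blue); there is no depth.
- ctrl.calibration(name): a dict with "camera_matrix" (3x3 intrinsics, pixels), "D" ([k1, k2, p1, p2, k3] as OpenCV has them; the pictures are not rectified), "world_from_camera" (4x4, takes a point from camera to world coordinates). Camera axes: x right, y up, looking along -z (the intrinsics and any distortion apply to the point x, -y, -z); pixel columns grow to the right and rows downward; lengths in m; the calibration is good to about 2 mm. A picture is of the moment at which its call begins: read the wrist's pose just before it. calibration takes no time and is no camera call; for the wrist camera it gives the pose at the moment of the call.
- ctrl.hand_in(): hands the job in; it is judged then, once.
The state is a dict: "time_s": time; "q": joint angles; "dq": joint speeds; "joint_efforts": joint torques, N m; "eef_pos": TCP position; "eef_rot": TCP orientation; "wrist_force": force on the tool from outside, world axes, zero at the start; "torque": the same for the moment, N m; "opening": opening from 0.0 (shut) to 1.0 (fully open); "grasp_force": force on a finger pad.
Only numpy, scipy, OpenCV 4.12 (cv2) and the standard library are available. Lean on these libraries where they do the work, as an engineer would, in place of code of your own. Each camera call takes 0.05 s, during which the arm holds its last target. There are 200 camera calls.

TASK

One of the two plywood parts boxes is empty: flip the marker on its front rim right over, away from the robot, so that it lies fully down on its rests over the box with the ring face up. Do it with light pushes of the fingertips only, without gripping it (pressing the thumb tab lifts the plate, then push it over and press it flat), and leave the full box's marker, the oak blanks and the things on the bench as they are.

Things in the scene. Friction and masses are not known exactly. Their poses are not given: they have to be found in the camera images.
- empty_marker (a joint): hinge of the EMPTY box's marker, rad: 0 = plate flat out in front of the box (towards the robot), solid-disc face up; grows as it swings up and over; 1.571 = upright; 3.142 (stop) = flat the other way, over the box, ring face up. Starts at 0 to 0.3. Friction hinge, 0.03 N m, no spring: it stays where it is left (1 to 2 N at tab or edge turns it). THIS marker is to be flipped.
- empty_axle (a point): middle of the hinge axle (10 mm tube) of the empty box's marker, fixed, 110 mm above the bench; x points level across the axle, from the box's front over the box (where the plate's edge ends up), y along the axle, z up. The marker is a 5 mm thick T-shaped board with the axle in its mid-plane: plate on one side, thumb tab on the other
- empty_edge (a point): middle of the plate's free edge on the empty box's marker, moving with it; the plate is 90 mm wide and reaches 64 mm from the axle (to the axle point's -x when the joint is 0); this point's x axis points from the edge to the axle
- empty_tab (a point): middle of the end of the empty box's marker's thumb tab, moving with it; the tab is 36 mm wide and reaches 40 mm from the axle, opposite the plate (over the box when the joint is 0), with free room below it to the box floor: pressing it down swings the plate up
- box_empty: the EMPTY plywood picking box, fixed to the bench, 200 mm deep (x), 180 mm wide (y), walls 9 mm; sides and back 100 mm high, front (-x, to the robot) 55 mm; floor 8 mm. Origin: centre of its underside, on the bench. Axle at x = -95.5, z = 110 mm, in an aluminium fork: cheeks at y = +-50 mm, arms 52 mm either side of the axle, tops 3 mm above it; rest pins 44 mm either side; clear within y = +-35 mm
- box_full: the box holding six oak blanks, otherwise the same as the empty box and with the same marker, also fixed. The two boxes stand side by side, either one left or right
- full_marker (a joint): hinge of the FULL box's marker, rad: 0 = plate flat out in front of the box (towards the robot), solid-disc face up; grows as it swings up and over; 1.571 = upright; 3.142 (stop) = flat the other way, over the box, ring face up. Starts at 0 to 0.3. Friction hinge, 0.03 N m, no spring: it stays where it is left (1 to 2 N at tab or edge turns it). Leave it alone.
- full_edge (a point): middle of the plate's free edge on the full box's marker, as for the empty one
- disc: loose oak disc standing on the bench in front of the boxes, 58 mm diameter, 40 mm high; origin at the centre of its underside
- sander: loose hand sanding block on the bench, 130 x 68 mm, 46 mm high; origin at the centre of its underside, x along its length
- pencil: loose flat carpenter's pencil lying on the bench, about 170 mm long (x), 14 mm wide, 8 mm thick; origin under the middle of its wooden body
- blank0: loose oak cylinder, 48 mm diameter, 45 mm high, lying in the full box; origin at the centre of its underside
- blank1: loose oak cube of 46 mm lying in the full box; origin at the centre of its underside
- blank2: loose oak cube of 46 mm lying in the full box; origin at the centre of its underside
- blank3: loose oak cylinder, 48 mm diameter, 45 mm high, lying in the full box; origin at the centre of its underside
- blank4: loose oak cylinder, 48 mm diameter, 45 mm high, lying in the full box; origin at the centre of its underside
- blank5: loose oak cube of 46 mm lying in the full box; origin at the centre of its underside

How it is judged:
On the way:
1. the empty box's marker has been swung over the top (value of joint empty_marker above 1.75 rad).
At the end, for the whole second after the job is handed in: The empty box's marker lies within 0.12 rad (7 degrees) of its far stop, at rest; the full box's marker edge is within 12 mm of where it was; disc, sanding block, pencil and blanks within 15 mm of where they were (value of joint empty_marker above 3.02159 rad and velocity of joint empty_marker between -0.05 and 0.05 rad/s and distance of full_edge from where it was at the start of the episode below 0.012 m and distance of each of disc, sander, pencil, blank0, blank1, blank2, blank3, blank4, blank5 from where it was at the start of the episode below 0.015 m); the robot touches nothing.
It fails at once if the full box's marker was moved (distance of full_edge from where it was at the start of the episode above 0.012 m).
It fails at once if the marker was gripped or pushed hard (over 30 N) (contact force between the fingers and empty_marker above 30 N).
It fails at once if a thing on the bench was moved or lifted (distance of any of disc, sander, pencil from where it was at the start of the episode above 0.015 m).
It fails at once if an oak blank in the full box was moved or lifted (distance of any of blank0, blank1, blank2, blank3, blank4, blank5 from where it was at the start of the episode above 0.015 m).
It also fails if it takes over 48 s, if anything falls off the work surface, if the arm or the gripper's body presses on something with over 40 N, if the wrist force passes 120 N, or if a joint passes its speed limit or range.

## Working session

There is one attempt and no reset: what is moved stays moved. The work goes in short steps, Python scripts to look and compute and a tool call to move; the robot and the scene stay as the last step left them, time stands still between calls to the robot, and variables do not carry over. Pictures are saved under pics/ and viewed, at most 10 in all, crops included, and the job is handed in when it is done.

Besides the shell and the picture viewer there is one more tool, called after ">>>" as name(argument=value, ...), one argument or row to a line, values as JSON. send_rows: Moves the arm, as the interface text tells. Its arguments: {"type":"object","properties":{"dr":{"type":"array","items":{"type":"array","items":{"type":"number"}}},"xyz":{"type":"array","items":{"type":"array","items":{"type":"number"}}},"jaw":{"type":"array","items":{"type":"number"}}},"required":["dr","xyz","jaw"]}

```bash
mkdir -p pics; ls
python3 - <<'E'
from bench import ctrl
import cv2
for n in ("scene","side"):
    cv2.imwrite(f"pics/{n}0.png",ctrl.camera(n)[:,:,::-1])
    c=ctrl.calibration(n);print(n,c["camera_matrix"].tolist(),c["D"],c["world_from_camera"].round(3).tolist())
o=ctrl.get_obs();print(o["time_s"],o["eef_pos"],o["eef_rot"],o["wrist_force"],o["opening"],ctrl.tip_extent)
E
```

```text
pics
scene [[389.608269956425, 0.0, 317.04438444280544], [0.0, 389.608269956425, 195.50197480208976], [0.0, 0.0, 1.0]] [0.01569788 0.         0.         0.         0.        ] [[-0.88, -0.367, 0.3, 0.84], [0.474, -0.686, 0.552, 0.568], [0.003, 0.628, 0.778, 0.864], [0.0, 0.0, 0.0, 1.0]]
side [[480.7383694005431, 0.0, 327.0356470099265], [0.0, 480.7383694005431, 203.0811073131986], [0.0, 0.0, 1.0]] [-0.01470953  0.          0.          0.          0.        ] [[0.999, 0.008, -0.045, 0.478], [-0.04, 0.64, -0.767, -1.009], [0.022, 0.768, 0.64, 0.942], [0.0, 0.0, 0.0, 1.0]]
0.1 [0.22299646 0.52948646 0.24946187] [-3.06161760e-04  1.98070101e-01  9.80187522e-01 -7.50048203e-04] [ 0.81644369 -0.40913859 -0.02213955] 0.9983165396836088 0.019
```

View pics/scene0.png

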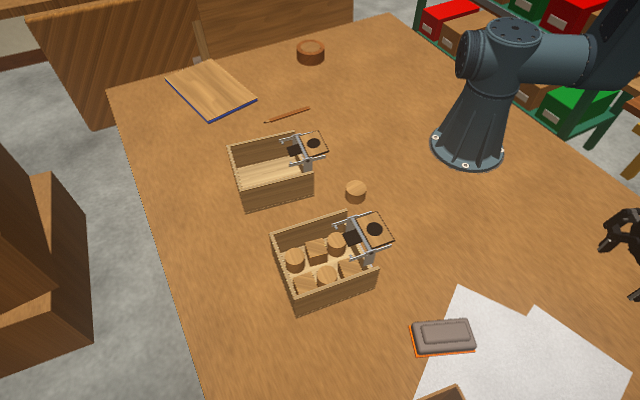

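View pics/side0.png

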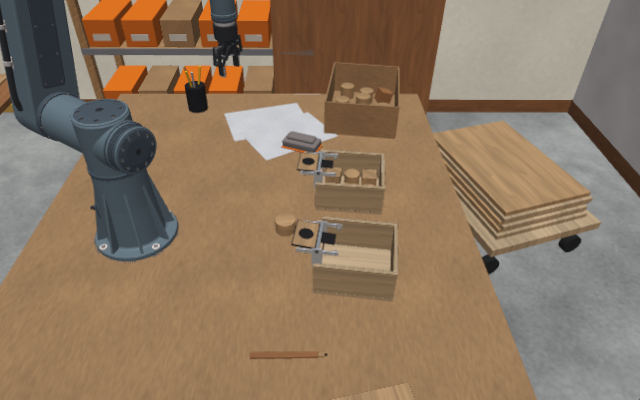

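The empty box is the one on the robot's right: scene (272,170), side (356,257). The marker is at scene (313,143) and side (308,233). The full box is on the left, and the disc lies between and in front of the two boxes. I'll zoom in to measure.

Run:
```python
import cv2,numpy as np
a=cv2.imread("pics/scene0.png")[115:225,215:345];b=cv2.imread("pics/side0.png")[205:305,280:410]
f=lambda i:cv2.resize(i,None,fx=5,fy=5,interpolation=cv2.INTER_CUBIC)
cv2.imwrite("pics/za.png",f(a));cv2.imwrite("pics/zb.png",f(b))
```

```text
(no output)
```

View pics/za.png

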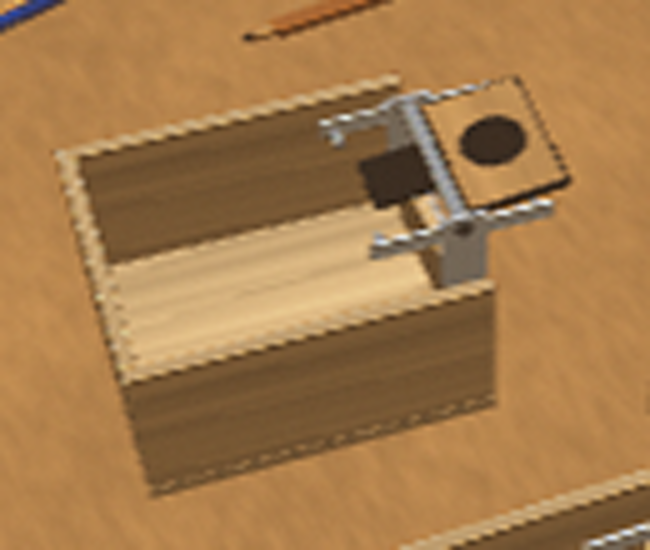

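View pics/zb.png

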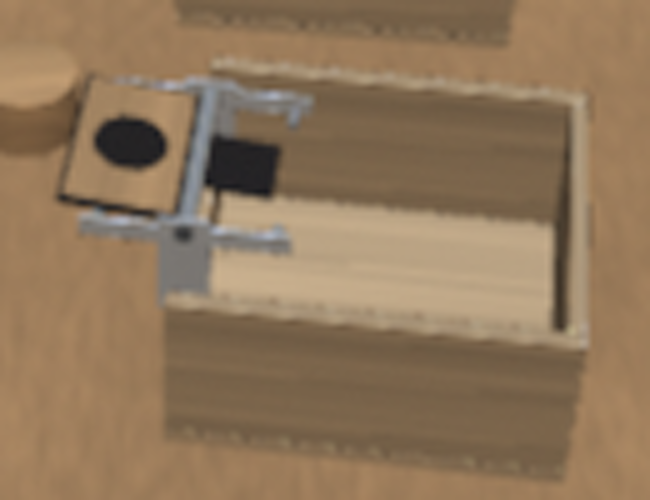

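Scene crop: rim corners at (62,152), (127,382) and (493,288), axle ends at about (405,103) and (463,225), tab end (360,165)-(377,208), plate edge (517,78)-(568,182). Side crop: rim (212,62), (585,97), (583,345), (167,300), tab end (278,145)-(272,195), plate edge (92,75)-(60,200).

```bash
cat > h.py <<'E'
from bench import ctrl
import cv2,numpy as np
def ray(n,p):
    c=ctrl.calibration(n);u=cv2.undistortPoints(np.float64([[p]]),c["camera_matrix"],c["D"])[0,0]
    T=c["world_from_camera"];return T[:3,3],T[:3,:3]@np.array([u[0],-u[1],-1])
def plane(n,p,z):
    o,d=ray(n,p);return o+d*(z-o[2])/d[2]
def two(p,q,m="scene",n="side"):
    o,d=ray(m,p);a,e=ray(n,q);s,t=np.linalg.lstsq(np.c_[d,-e],a-o,rcond=None)[0]
    P,Q=o+s*d,a+t*e;return (P+Q)/2,np.linalg.norm(P-Q)
E
python3 - <<'E'
from h import *
f=lambda p:(np.array(p)+.5)/5-.5+[215,115]
g=lambda p:(np.array(p)+.5)/5-.5+[280,205]
print("scene rim",[plane("scene",f(p),.1).round(4).tolist() for p in((62,152),(127,382),(493,288))])
print("side rim",[plane("side",g(p),.1).round(4).tolist() for p in((585,345),(585,97),(212,62),(167,300))])
print("axle",[plane("scene",f(p),.113).round(4).tolist() for p in((405,103),(463,220))],[plane("side",g(p),.113).round(4).tolist() for p in((210,85),(187,222))])
for k,p,q in(("edgeR",(517,78),(60,200)),("edgeL",(568,182),(92,75)),("tabR",(360,165),(272,195)),("tabL",(377,208),(278,145)),("backR",(62,152),(585,345)),("backL",(127,382),(585,97))):
    print(k,two(f(p),g(q)))
E
```

```text
scene rim [[0.6826, -0.2533, 0.1], [0.7116, -0.0788, 0.1], [0.5174, -0.0481, 0.1]]
side rim [[0.6887, -0.2588, 0.1], [0.7148, -0.087, 0.1], [0.5206, -0.0565, 0.1], [0.4938, -0.2265, 0.1]]
axle [[0.5006, -0.1859, 0.113], [0.514, -0.0887, 0.113]] [[0.5183, -0.089, 0.113], [0.5041, -0.1877, 0.113]]
edgeR (array([ 0.4395579 , -0.17215038,  0.11525336]), np.float64(0.006666989950513598))
edgeL (array([ 0.45521994, -0.08361827,  0.11713483]), np.float64(0.005235735218390637))
tabR (array([ 0.54424953, -0.16066319,  0.10493383]), np.float64(0.005506246178623376))
tabL (array([ 0.54983471, -0.12563754,  0.10539605]), np.float64(0.0038924203404812883))
backR (array([ 0.68566751, -0.25636704,  0.09806876]), np.float64(0.007248273488478704))
backL (array([ 0.71338298, -0.08250892,  0.09635225]), np.float64(0.004914759785681934))
```

>>> send_rows(
  dr=[
    [0,0,-0.3],
    [0,0,-0.6],
    [0,0,-0.9],
    [0,0,-1.2],
    [0,0,-1.5],
    [0,0,-1.8],
    [0,0,-2.1],
    [0,0,-2.35],
  ],
  xyz=[
    [-3,-2.7,0],
    [-7,-6.4,0],
    [-11,-10,0],
    [-15,-13.7,0],
    [-19,-17.3,0],
    [-23,-21,0],
    [-27,-24.6,0],
    [-31,-28.2,0],
  ],
  jaw=[0,0,0,0,0,0,0,0],
)

```text
time_s: 1.1
eef_pos: [0.3997, 0.148, 0.2502]
eef_rot: [0.0, 0.076, 0.997, 0.0]
wrist_force: [0.6, 0.6, -0.2]
opening: -0.001
grasp_force: 0.0
```

```bash
cat > st.py <<'E'
from h import *
from scipy.spatial.transform import Rotation as R
import sys
o=ctrl.get_obs();M=R.from_quat(np.roll(o["eef_rot"],-1)).as_matrix()
A=np.array([.5093,-.138,.110]);B=np.array([[.9885,.151,0],[-.151,.9885,0],[0,0,1]])
p=np.array(o["eef_pos"]);tip=p+M[:,2]*ctrl.tip_extent
print("t",o["time_s"],"pos",p.round(4),"F",np.round(o["wrist_force"],2),"open",round(o["opening"],3),"tipext",ctrl.tip_extent)
print("tip in axle frame mm",(B.T@(tip-A)*1e3).round(1),"tool axes in box frame",(B.T@M).round(3).tolist())
if len(sys.argv)>3:
    T=np.array(eval(sys.argv[1]+","+sys.argv[2]+","+sys.argv[3]))/1e3
    print("need cm",(M.T@(A+B@T-tip)*100).round(2))
E
python3 st.py 25 0 30
```

```text
t 1.1 pos [0.3997 0.148  0.2502] F [ 0.59  0.59 -0.21] open -0.001 tipext 0.019
tip in axle frame mm [-151.5  266.2  121.2] tool axes in box frame [[-1.0, 0.0, 0.0], [0.0, 1.0, 0.0], [-0.0, 0.0, -1.0]]
need cm [-17.66 -26.62   9.12]
```

>>> send_rows(
  dr=[
    [0,0,0],
    [0,0,0],
    [0,0,0],
    [0,0,0],
    [0,0,0],
    [0,0,0],
    [0,0,0],
    [0,0,0],
  ],
  xyz=[
    [-3,-4.5,0],
    [-6,-9,0],
    [-9,-13.5,0],
    [-12,-18,0],
    [-15,-22.5,0],
    [-17.7,-26.6,0],
    [-17.7,-26.6,4],
    [-17.7,-26.6,7.5],
  ],
  jaw=[0,0,0,0,0,0,0,0],
)

```text
time_s: 2.1
eef_pos: [0.5336, -0.1409, 0.1737]
eef_rot: [-0.0, 0.077, 0.997, 0.0]
wrist_force: [-0.7, -0.3, 0.6]
opening: 0.002
grasp_force: 0.0
```

```bash
python3 st.py 25 0 5
python3 - <<'E'
from h import *
a=ctrl.camera("side")[150:310,270:430,::-1];b=ctrl.camera("scene")[90:250,210:370,::-1]
cv2.imwrite("pics/m1.png",cv2.resize(np.hstack([a,b]),(800,400),interpolation=cv2.INTER_CUBIC))
E
```

```text
t 2.1 pos [ 0.5336 -0.1409  0.1737] F [-0.7  -0.28  0.58] open 0.002 tipext 0.019
tip in axle frame mm [24.5  0.8 44.7] tool axes in box frame [[-1.0, 0.003, -0.001], [0.003, 1.0, 0.0], [0.001, 0.0, -1.0]]
need cm [-0.05 -0.08  3.97]
```

View pics/m1.png

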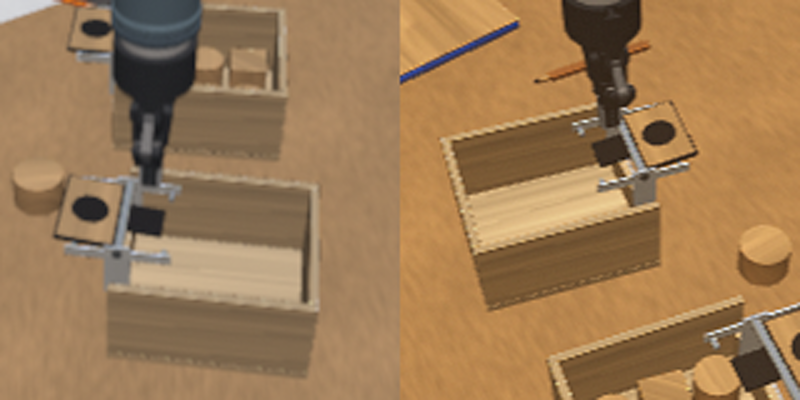

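The view shows the closed fingertips right above the tab (side crop tip (148,183), tab (148,220)), well inside the fork. Next I press down.

>>> send_rows(
  dr=[
    [0,0,0],
    [0,0,0],
    [0,0,0],
    [0,0,0],
    [0,0,0],
    [0,0,0],
    [0,0,0],
    [0,0,0],
  ],
  xyz=[
    [0,0,1.5],
    [0,0,3],
    [0,0,3.5],
    [0,0,3.9],
    [0,0,4.3],
    [0,0,4.7],
    [0,0,5.0],
    [0,0,5.3],
  ],
  jaw=[0,0,0,0,0,0,0,0],
)

```text
time_s: 3.2
eef_pos: [0.5341, -0.1403, 0.1225]
eef_rot: [0.0, 0.076, 0.997, -0.0]
wrist_force: [-0.3, 0.5, 1.3]
opening: 0.002
grasp_force: 1.0
```

```bash
python3 st.py 25 0 -17
python3 - <<'E'
from h import *
a=ctrl.camera("side")[150:310,270:430,::-1];b=ctrl.camera("scene")[90:250,210:370,::-1]
cv2.imwrite("pics/m2.png",cv2.resize(np.hstack([a,b]),(800,400),interpolation=cv2.INTER_CUBIC))
E
```

```text
t 3.2 pos [ 0.5341 -0.1403  0.1225] F [-0.34  0.48  1.32] open 0.002 tipext 0.019
tip in axle frame mm [24.9  1.5 -6.5] tool axes in box frame [[-1.0, 0.001, 0.001], [0.001, 1.0, -0.0], [-0.001, -0.0, -1.0]]
need cm [-0.01 -0.15  1.05]
```

View pics/m2.png

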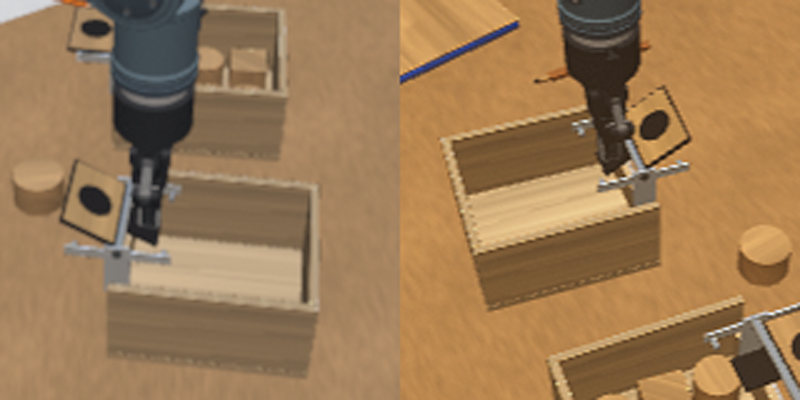

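The plate is rising: in the side crop it now spans (62,160) to (130,240). I'll press a bit deeper, then lift clear.

>>> send_rows(
  dr=[
    [0,0,0],
    [0,0,0],
    [0,0,0],
    [0,0,0],
    [0,0,0],
    [0,0,0],
    [0,0,0],
    [0,0,0],
  ],
  xyz=[
    [0,0,0.3],
    [0,0,0.6],
    [0,0,0.9],
    [0,0,1.1],
    [0,0,1.1],
    [0,0,-2],
    [0,0,-6],
    [0,0,-10.5],
  ],
  jaw=[0,0,0,0,0,0,0,0],
)

```text
time_s: 4.3
eef_pos: [0.5331, -0.1398, 0.2275]
eef_rot: [-0.001, 0.076, 0.997, 0.0]
wrist_force: [1.2, 0.0, 0.3]
opening: -0.001
grasp_force: 0.0
```

```bash
python3 st.py -75 0 38
python3 - <<'E'
from h import *
a=ctrl.camera("side")[150:310,270:430,::-1];b=ctrl.camera("scene")[90:250,210:370,::-1]
cv2.imwrite("pics/m3.png",cv2.resize(np.hstack([a,b]),(800,400),interpolation=cv2.INTER_CUBIC))
E
```

```text
t 4.3 pos [ 0.5331 -0.1398  0.2275] F [1.17 0.02 0.29] open -0.001 tipext 0.019
tip in axle frame mm [23.7  1.8 98.5] tool axes in box frame [[-1.0, 0.001, -0.002], [0.001, 1.0, 0.001], [0.002, 0.001, -1.0]]
need cm [ 9.86 -0.2   6.07]
```

View pics/m3.png

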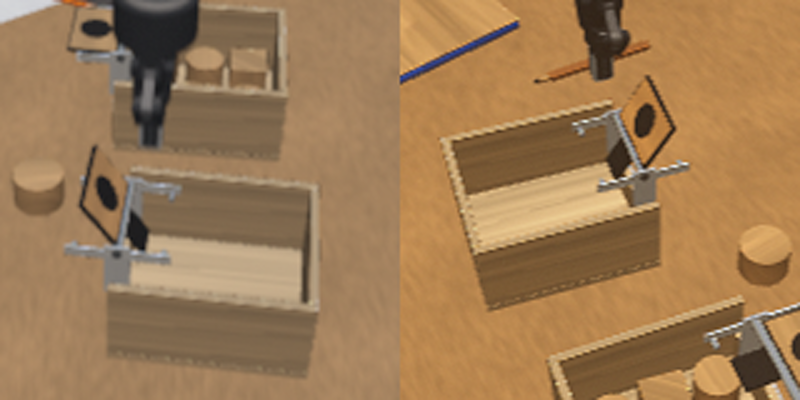

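The plate stands at about 55–60° (side crop edge (95,150)-(85,205)). Next I go around to its robot side.

>>> send_rows(
  dr=[
    [0,0,0],
    [0,0,0],
    [0,0,0],
    [0,0,0],
    [0,0,0],
    [0,0,0],
    [0,0,0],
    [0,0,0],
  ],
  xyz=[
    [4,-0.2,0],
    [8,-0.2,0],
    [9.9,-0.2,0],
    [9.9,-0.2,2],
    [9.9,-0.2,4],
    [9.9,-0.2,5.5],
    [9.9,-0.2,6],
    [9.9,-0.2,6],
  ],
  jaw=[0,0,0,0,0,0,0,0],
)

```text
time_s: 5.4
eef_pos: [0.4357, -0.127, 0.167]
eef_rot: [-0.0, 0.076, 0.997, 0.0]
wrist_force: [0.8, 0.1, 0.3]
opening: 0.003
grasp_force: 0.0
```

```bash
python3 st.py 0 0 38
```

```text
t 5.4 pos [ 0.4357 -0.127   0.167 ] F [0.82 0.06 0.27] open 0.003 tipext 0.019
tip in axle frame mm [-74.4  -0.3  38. ] tool axes in box frame [[-1.0, 0.001, -0.001], [0.001, 1.0, 0.0], [0.001, 0.0, -1.0]]
need cm [-7.44  0.03 -0.  ]
```

>>> send_rows(
  dr=[
    [0,0,0],
    [0,0,0],
    [0,0,0],
    [0,0,0],
    [0,0,0],
    [0,0,0],
    [0,0,0],
    [0,0,0],
  ],
  xyz=[
    [-1.5,0,0],
    [-2.3,0,0],
    [-2.9,0,0],
    [-3.5,0,0],
    [-4.1,0,0],
    [-4.7,0,0],
    [-5.3,0,0],
    [-5.9,0,0],
  ],
  jaw=[0,0,0,0,0,0,0,0],
)

```text
time_s: 6.4
eef_pos: [0.4945, -0.1361, 0.1673]
eef_rot: [0.0, 0.076, 0.997, -0.0]
wrist_force: [0.7, -0.8, -0.7]
opening: -0.003
grasp_force: 0.3
```

```bash
python3 st.py 30 0 30
```

```text
t 6.4 pos [ 0.4945 -0.1361  0.1673] F [ 0.7  -0.81 -0.67] open -0.003 tipext 0.019
tip in axle frame mm [-14.9  -0.4  38.3] tool axes in box frame [[-1.0, 0.001, 0.0], [0.001, 1.0, -0.0], [-0.0, -0.0, -1.0]]
need cm [-4.49  0.04  0.83]
```

>>> send_rows(
  dr=[
    [0,0,0],
    [0,0,0],
    [0,0,0],
    [0,0,0],
    [0,0,0],
    [0,0,0],
    [0,0,0],
    [0,0,0],
  ],
  xyz=[
    [-0.6,0,0],
    [-1.2,0,0],
    [-1.8,0,0],
    [-2.4,0,0.2],
    [-3.0,0,0.4],
    [-3.6,0,0.6],
    [-4.2,0,0.9],
    [-4.5,0,1.2],
  ],
  jaw=[0,0,0,0,0,0,0,0],
)

```text
time_s: 7.4
eef_pos: [0.539, -0.143, 0.1551]
eef_rot: [0.0, 0.076, 0.997, -0.0]
wrist_force: [-0.6, 1.1, 1.0]
opening: -0.003
grasp_force: 0.3
```

```bash
python3 st.py 35 0 3
python3 - <<'E'
from h import *
a=ctrl.camera("side")[150:310,270:430,::-1];b=ctrl.camera("scene")[90:250,210:370,::-1]
cv2.imwrite("pics/m4.png",cv2.resize(np.hstack([a,b]),(800,400),interpolation=cv2.INTER_CUBIC))
E
```

```text
t 7.4 pos [ 0.539  -0.143   0.1551] F [-0.63  1.05  1.04] open -0.003 tipext 0.019
tip in axle frame mm [30.1 -0.5 26.1] tool axes in box frame [[-1.0, 0.001, 0.0], [0.001, 1.0, -0.0], [-0.0, -0.0, -1.0]]
need cm [-0.49  0.05  2.31]
```

View pics/m4.png

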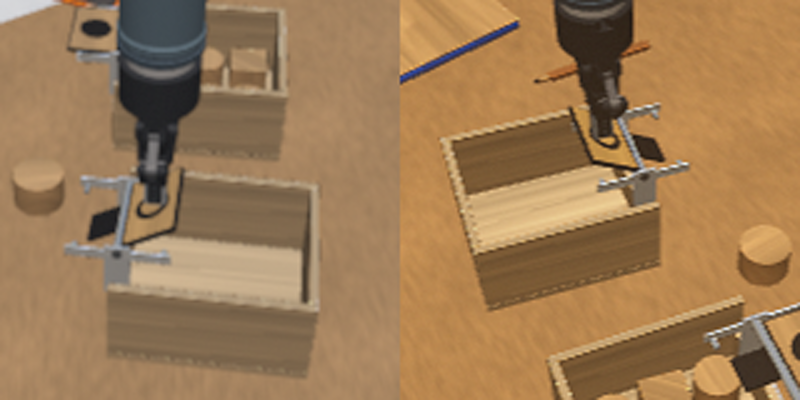

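The marker is over the top with the ring face visible (side crop (152,207)), at about 145°. Now I press it down.

>>> send_rows(
  dr=[
    [0,0,0],
    [0,0,0],
    [0,0,0],
    [0,0,0],
    [0,0,0],
    [0,0,0],
    [0,0,0],
    [0,0,0],
  ],
  xyz=[
    [-0.2,0,0.4],
    [-0.4,0,0.8],
    [-0.5,0,1.2],
    [-0.5,0,1.5],
    [-0.5,0,1.8],
    [-0.5,0,2.0],
    [-0.5,0,2.1],
    [-0.5,0,2.1],
  ],
  jaw=[0,0,0,0,0,0,0,0],
)

```text
time_s: 8.5
eef_pos: [0.5434, -0.1436, 0.1342]
eef_rot: [-0.0, 0.076, 0.997, 0.0]
wrist_force: [-0.0, -0.4, -0.1]
opening: -0.002
grasp_force: 0.0
```

>>> send_rows(
  dr=[
    [0,0,0],
    [0,0,0],
    [0,0,0],
    [0,0,0],
    [0,0,0],
    [0,0,0],
    [0,0,0],
    [0,0,0],
  ],
  xyz=[
    [0,0,0],
    [0,0,0.05],
    [0,0,0.1],
    [0,0,0.1],
    [0,0,0.15],
    [0,0,0.15],
    [0,0,0.15],
    [0,0,0.15],
  ],
  jaw=[0,0,0,0,0,0,0,0],
)

```text
time_s: 9.5
eef_pos: [0.5435, -0.1437, 0.1328]
eef_rot: [0.0, 0.076, 0.997, -0.0]
wrist_force: [-0.4, 0.2, 0.3]
opening: 0.002
grasp_force: 0.1
```

```bash
python3 st.py 35 0 2.5
```

```text
t 9.5 pos [ 0.5435 -0.1437  0.1328] F [-0.44  0.24  0.35] open 0.002 tipext 0.019
tip in axle frame mm [34.7 -0.5  3.8] tool axes in box frame [[-1.0, 0.001, 0.0], [0.001, 1.0, -0.0], [-0.0, -0.0, -1.0]]
need cm [-0.03  0.05  0.13]
```

>>> send_rows(
  dr=[
    [0,0,0],
    [0,0,0],
    [0,0,0],
    [0,0,0],
    [0,0,0],
    [0,0,0],
    [0,0,0],
    [0,0,0],
  ],
  xyz=[
    [0,0,0.03],
    [0,0,0.06],
    [0,0,0.09],
    [0,0,0.12],
    [0,0,0.12],
    [0,0,0.12],
    [0,0,0.12],
    [0,0,0.12],
  ],
  jaw=[0,0,0,0,0,0,0,0],
)

```text
time_s: 10.5
eef_pos: [0.5435, -0.1437, 0.1316]
eef_rot: [-0.0, 0.076, 0.997, -0.0]
wrist_force: [0.4, -0.6, 0.1]
opening: 0.003
grasp_force: 0.2
```

>>> send_rows(
  dr=[
    [0,0,0],
    [0,0,0],
    [0,0,0],
    [0,0,0],
    [0,0,0],
    [0,0,0],
    [0,0,0],
    [0,0,0],
  ],
  xyz=[
    [0,0,0.01],
    [0,0,0.02],
    [0,0,0.03],
    [0,0,0.04],
    [0,0,0.04],
    [0,0,0.04],
    [0,0,0.04],
    [0,0,0.04],
  ],
  jaw=[0,0,0,0,0,0,0,0],
)

```text
time_s: 11.5
eef_pos: [0.5435, -0.1437, 0.1315]
eef_rot: [0.0, 0.076, 0.997, -0.0]
wrist_force: [-1.6, 0.6, 5.3]
opening: -0.002
grasp_force: 2.5
```

At tip height 112.5 mm (axle 110 + 2.5 mm half thickness) there is a firm 5 N, so the plate is on its stop. Now I retreat straight up.

>>> send_rows(
  dr=[
    [0,0,0],
    [0,0,0],
    [0,0,0],
    [0,0,0],
    [0,0,0],
    [0,0,0],
    [0,0,0],
    [0,0,0],
  ],
  xyz=[
    [0,0,-0.5],
    [0,0,-2],
    [0,0,-5],
    [0,0,-8],
    [0,0,-11],
    [0,0,-13],
    [0,0,-13],
    [0,0,-13],
  ],
  jaw=[0,0,0,0,0,0,0,0],
)

```text
time_s: 12.5
eef_pos: [0.5431, -0.1435, 0.2606]
eef_rot: [-0.0, 0.076, 0.997, 0.0]
wrist_force: [0.6, 0.5, -0.6]
opening: 0.001
grasp_force: 0.0
```

```bash
python3 st.py
python3 - <<'E'
from h import *
a=ctrl.camera("side")[150:310,270:430,::-1];b=ctrl.camera("scene")[90:250,210:370,::-1]
cv2.imwrite("pics/m5.png",cv2.resize(np.hstack([a,b]),(800,400),interpolation=cv2.INTER_CUBIC))
E
```

```text
t 12.5 pos [ 0.5431 -0.1435  0.2606] F [ 0.57  0.48 -0.57] open 0.001 tipext 0.019
tip in axle frame mm [ 34.2  -0.3 131.6] tool axes in box frame [[-1.0, 0.001, -0.001], [0.001, 1.0, 0.0], [0.001, 0.0, -1.0]]
```

View pics/m5.png

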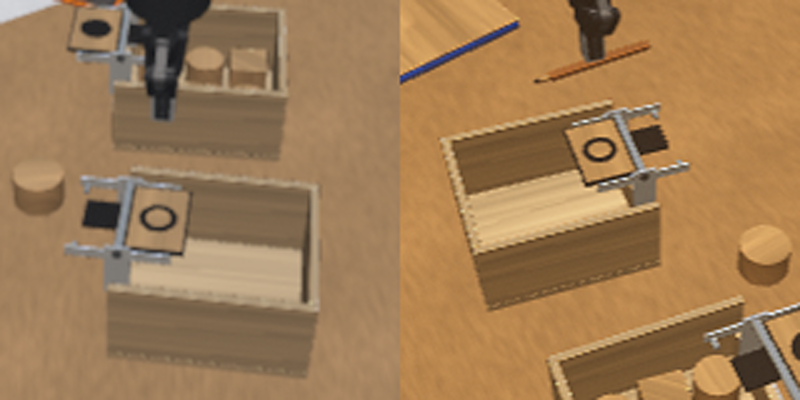

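The plate lies flat over the box with the ring up (side crop (158,217), scene crop (600,150)). The full box and the disc look unchanged and the arm is clear.

```bash
python3 -c "
from bench import ctrl
print(ctrl.hand_in())"
```

```text
the job is handed in; nothing more can be done
None
```

The empty box's marker is flipped flat onto its rests, ring face up; it was pressed with about 5 N, nothing else was touched, and the job was handed in at about 12.6 s (no verdict was returned).

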